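# Tip the nut out of its bin and stop it with the other finger

## Task

One of the two tilting bins under the peg board holds the big hexagonal wooden nut, the other a round wheel: with one fingertip press the lever beside the nut's bin all the way down, and with the other finger stop the nut on its chute as it comes sliding out, before it gets away over the open end. Only press and block: do not pinch or lift the nut, and leave the wheel, its bin and everything else alone. Finish while holding: the lever still fully down and the nut lying still on the chute, out of its bin, against your finger.

Things in the scene. Friction and masses are not known exactly. Their poses are not given: they have to be found in the camera images.
- rack: Fixed birch peg-board unit. Origin on the table midway between the bins, below their axle; z up, +x to the back, -x the open front; left bin at y = +43 mm, right bin at -43. Axle along y at x = 0, z = 62 mm. Board front face at x = 135, 340 wide, 312 tall; hung tools reach forward to x = 100. Bearing cheeks beside the bins (x -17 to 28 mm) 80 mm tall.
- bin_left (a joint): Tilt of the left bin and its lever, one rocking piece on the axle: 0 = level (at rest), 0.42 rad = lever fully down, bin floor in line with the chute. Spring return: about 3 N at the lever pad to start, 6 N fully down. Pieces start to slide at 0.16 to 0.24 rad and do not stop by themselves. Open-fronted tray at rack x = 0 to 95 mm, 62 mm wide inside, floor at z = 70 mm when level.
- bin_right (a joint): The same for the right bin.
- lever_left (a point): Centre of the top of the left lever's pad (beech, 45 mm front to back, 30 mm wide), outside the left chute at rack x = -76 mm, y = +106 mm, z = 74 mm at rest. The lever runs forward from the axle and swings down with the joint. Fully down this point is at z = 42 mm and the pad slopes like the chute, 5 mm above its plane. It lies 63 mm sideways from the middle of its chute.
- lever_right (a point): The same on the right bin's lever, at rack y = -106 mm.
- chute_left (a point): Point on the left chute's floor, mid-width, at rack x = -76 mm, y = 43 mm, z = 36 mm, beside the lever pad: a fingertip standing here stops the nut. The fixed chute slopes down to the front at 0.42 rad from the axle to its open end at rack x = -117 mm; 62 mm wide between walls that stand 18 mm above its floor.
- chute_right (a point): The same on the right chute, at rack y = -43 mm.
- nut: The big hexagonal beech nut, 42 mm across flats (48.5 mm over corners), 24 mm thick, 23 mm bore, about 35 g, lying flat in the left or in the right bin. Origin: centre of its underside, z up.
- wheel: A round beech wheel with a 6 mm axle hole, 52 mm across, 22 mm thick, lying flat in the other bin. Leave it there. Origin: centre of its underside.
- hammer: Wooden toy hammer hung by its head on two pegs of the board, 176 mm long. Origin: middle of the underside of its head.
- wrench: Green plastic toy wrench, 159 mm long, hung by its ring on one peg. Origin: top of the peg in the ring.
- screwdriver: Yellow-handled toy screwdriver, 177 mm long, hung between two pegs. Origin: centre of the lower end of its handle.
- spatula: Small aluminium spatula, 153 mm long, hung by the loop of its handle on one peg. Origin: top of the peg in the loop.
- bolt: Wooden toy bolt standing on its 42 mm head on the unit's deck beside the left bin, 68 mm tall. Origin: centre of its foot.
- strip: Flat birch strip with four holes, 170 x 36 x 10 mm, lying on the table. Origin: centre of its underside.
- cup: White ceramic cup, 72 mm across, 85 mm tall, standing on the table. Origin: centre of its foot.
Things that resemble listed ones, but are neither listed nor needed, are in the scene too. What is shaped like the wheel but purple or yellow is not meant. Leave any white look-alike of the nut alone.

How it is judged (in metres and radians):
On the way:
1. the lever of the nut's bin is pressed and the bin begins to tip with the nut still in it (over 0.10 rad) (((y of nut in the frame of rack above 0 m and value of joint bin_left above 0.1 rad and x of nut in the frame of rack above 0.015 m) or (y of nut in the frame of rack below 0 m and value of joint bin_right above 0.1 rad and x of nut in the frame of rack above 0.015 m))).
At the end, for the whole second after the job is handed in: The nut's bin is tipped to 0.36 rad or more (0.42 is fully down) and the other bin is level (under 0.1 rad); the nut's centre is 12 to 95 mm in front of the axle line, on its chute, not raised off it, touched by the fingers (over 0.02 N) and at rest (under 20 mm/s); the wheel is still in its bin (((y of nut in the frame of rack above 0 m and value of joint bin_left above 0.36 rad and value of joint bin_right below 0.1 rad) or (y of nut in the frame of rack below 0 m and value of joint bin_right above 0.36 rad and value of joint bin_left below 0.1 rad)) and x of nut in the frame of rack between -0.095 and -0.012 m and z of nut in the frame of rack between 0.018 and 0.075 m and contact force between the fingers and nut above 0.02 N and linear speed of nut below 0.02 m/s and x of wheel in the frame of rack above 0.015 m); the arm keeps its last pose, push and grip.
It fails at once if the nut gets away: it slides past the end of its chute (x of nut in the frame of rack below -0.105 m or z of nut in the frame of rack below 0.012 m).
It fails at once if the nut is lifted off the chute or out of the bin (z of nut in the frame of rack above 0.125 m or (x of nut in the frame of rack below -0.015 m and z of nut in the frame of rack above 0.085 m)).
It fails at once if the nut is pinched or jammed (over 15 N from the fingers) (contact force between the fingers and nut above 15 N).
It fails at once if the other bin is tipped (over 0.15 rad) or its wheel is moved more than 25 mm ((y of nut in the frame of rack above 0 m and value of joint bin_right above 0.15 rad) or (y of nut in the frame of rack below 0 m and value of joint bin_left above 0.15 rad) or distance of wheel from where it was at the start of the episode above 0.025 m).
It fails at once if a hung tool, the bolt, the strip or the cup is moved more than 30 mm (distance of any of hammer, wrench, screwdriver, spatula, bolt, strip, cup from where it was at the start of the episode above 0.03 m).
It also fails if it takes over 32 s, if anything falls off the work surface, if the arm or the gripper's body presses on something with over 40 N, if the wrist force passes 120 N, or if a joint passes its speed limit or range.

## Robot

A 6-joint arm with a two-finger parallel gripper is mounted at the origin on the work surface. World frame = base frame: x ahead of the robot, y to its left, z up, the work surface at z = 0. Lengths are in mm, angles in rad, forces in N, time in s.
With the tool pointing down it reaches from about 275 to 1000 mm from the base axis. Payload 8.4 kg.
Tool frame: the origin (TCP) lies on the centre line of the jaws, within the pads' length; the fingertips stand 22 mm ahead of it and the grasp point (between the pads) lies 3 mm ahead of it; z points along the fingers, x is the direction in which the jaws open and shut, and the axes are right-handed (so a half turn about z gives the same grasp; the last joint's range is limited). The gripper opens to 85 mm and grips with 20 to 120 N. Pads are 22 mm wide; open, the fingers measure 114 mm over their backs; the gripper's body (76 mm by 85 mm) begins 54 mm behind the grasp point. The pads swing forward as they close: fully open they stand 13 mm farther back than shut.
Start: joints at [1.34, 0.353, 1.633, -0, 1.155, -0.002], TCP at [141.754, 608.715, 253.281] pointing down, gripper open.
Joint ranges: [-2.63, 2.63], [-0.92, 2.1], [0.06, 2.66], [-1.3, 4.44], [0, 2.69], [-3.02, 3.02]. Speed limits (rad/s): [2.22, 2.22, 2.79, 3.14, 3.14, 3.14].

## Interface

Orientations are given as [roll, pitch, yaw] about the fixed x, y, z axes, in that order (R = Rz(yaw) Ry(pitch) Rx(roll)).
In Python, from rig import status, viewer, job gives the robot as it stands.
- The arm moves only by the tool send_rows, never from a script. Its argument "plan" is a list of rows, each a list of 3 entries, a list of its own where there are three numbers: the shift along the tool's x, y, z in m, then the turn, a rotation vector about the tool's x, y, z in rad, then the opening, from -1 (shut) to 1 (fully open). In form: [[[x, y, z], [rx, ry, rz], jaw], ...]. A call has exactly 5 rows; each row is the pose to reach, as a shift and turn from the pose measured when the call began, along the tool's axes at that moment; what a row does not reach only later rows make up. A row lasts 1/12 s, in which the tool goes at most 41.7 mm and 7.16 degrees, less where a joint would pass 70% of its speed; a pose out of reach is approached as far as the arm can. A call with a gripper value outside its range is refused whole. The fingers move at their own pace and stop on an object; "squeeze" is the grip in N (left out, the last holds). Time passes only in rows, so rows that repeat a pose let the fingers close, or fill a call up. It gives the time, the measured TCP pose, the force and the opening at its end, in the units of the state.
- status.sense(): the state, without advancing time (a new reading comes with each control period).
- viewer.grab_frame(name): name is "side" or "top" or "wrist"; returns the picture (400x640x3 uint8, red, green, blue); there is no depth.
- viewer.camera_params(name): a dict with "intrinsics" (3x3 intrinsics, pixels), "xyz" and "orientation" of the camera in the world. Camera axes: x right, y down, z forward; pixel columns grow to the right and rows downward; lengths in mm; the calibration is good to about 2 mm. The wrist camera is an equidistant fisheye: a pixel r from the principal point sees the ray r / f radians off the axis. A picture is of the moment at which its call begins: read the wrist's pose just before it. camera_params takes no time and is no camera call; for the wrist camera it gives the pose at the moment of the call.
- job.sign_off(): hands the job in, once; it reports no verdict.
Trained networks look in the newest picture that a camera, given by its name, has taken for a name from the list of things; names that differ only in an ending like _2 or _b are one class to them, and where a whole thing is asked for, a point or a joint stands for the part that bears it (a point fixed in the world has none). Each returns a list of dicts, best first, with "p" (0 to 1); they miss things now and then, are a little off and sometimes report something else, mostly with a low value. They report only what shows in the picture. A call takes as long as a camera call. They do not tell look-alikes from the thing itself.
- viewer.cut_out(label, camera): "mask" (400x640 bool, what is visible of it) and "extent" ([left, top, width, height] in pixels, round what is visible of it).
The state is a dict: "clock": time; "qpos": joint angles; "qvel": joint speeds; "joint_efforts": joint torques, N m; "eef_pos": TCP position; "tcp_rot": TCP orientation; "contact_force": force on the tool from outside, world axes, zero at the start; "wrist_torque": the same for the moment, N m; "opening": opening from 0.0 (shut) to 1.0 (fully open).
Only numpy, scipy, OpenCV 4.12 (cv2) and the standard library are available. Lean on these libraries where they do the work, as an engineer would, in place of code of your own. Each camera call takes 0.05 s, during which the arm holds its last target.

## Working session

There is one attempt and no reset: what is moved stays moved. The work goes in short steps, Python scripts to look and compute and a tool call to move; the robot and the scene stay as the last step left them, time stands still between calls to the robot, and variables do not carry over. Pictures are saved under pics/ and viewed, and the job is handed in when it is done.

Besides the shell and the picture viewer there is one more tool, called after "Call:" as a command line: name --argument value ..., lists and objects as JSON in quotes. send_rows: Moves the arm, as the interface text tells. Its arguments: {"type":"object","properties":{"plan":{"type":"array"},"squeeze":{"type":"number"}},"required":["plan"]}

```bash
mkdir -p pics; ls
python3 - <<'E'
from rig import status, viewer, job
import cv2
print(status.sense())
for n in ["side","top","wrist"]:
    im=viewer.grab_frame(n); cv2.imwrite(f"pics/{n}0.png",im[:,:,::-1]); print(n,viewer.camera_params(n))
E
```

```text
pics
{'clock': 0.0, 'qpos': array([ 1.33960060e+00,  3.53649038e-01,  1.63417345e+00, -4.69126961e-05,
        1.15518231e+00, -2.39153905e-03]), 'qvel': array([ 0.00101339, -0.000369  , -0.00094931,  0.00088954,  0.00071238,
        0.00101857]), 'joint_efforts': array([ 3.70820799e-04, -6.05263209e+01, -3.42064047e+01,  2.07451353e-04,
        9.33819363e-03,  2.92282346e-05]), 'eef_pos': array([141.66040158, 608.25923547, 252.54427689]), 'tcp_rot': array([3.14155314e+00, 1.41224717e-03, 1.34201108e+00]), 'contact_force': array([ 0.64765091, -0.34481545,  0.24427855]), 'wrist_torque': array([-0.02187022, -0.00513499,  0.00650565]), 'opening': 0.9973329218940536}
side {'intrinsics': array([[517.11052768,   0.        , 327.7424457 ],
       [  0.        , 517.11052768, 199.27495576],
       [  0.        ,   0.        ,   1.        ]]), 'xyz': array([-183.56231342, 1114.03843234, 1005.65850544]), 'orientation': array([-2.12180172,  0.01533606, -2.57766441])}
top {'intrinsics': array([[398.01158729,   0.        , 323.21055916],
       [  0.        , 398.01158729, 206.09131933],
       [  0.        ,   0.        ,   1.        ]]), 'xyz': array([ 404.073346  ,  -25.32463529, 1078.95375115]), 'orientation': array([-2.98936874,  0.0234368 , -1.57531879])}
wrist {'intrinsics': array([[309.70691629,   0.        , 315.47379377],
       [  0.        , 309.70691629, 196.31284996],
       [  0.        ,   0.        ,   1.        ]]), 'xyz': array([ 64.58606522, 625.58821673, 373.3439094 ]), 'orientation': array([2.82737367e+00, 9.60646974e-04, 1.34062093e+00])}
```

View pics/side0.png

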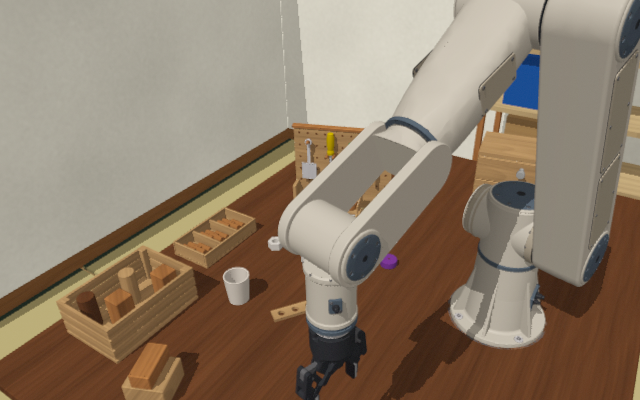

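View pics/top0.png

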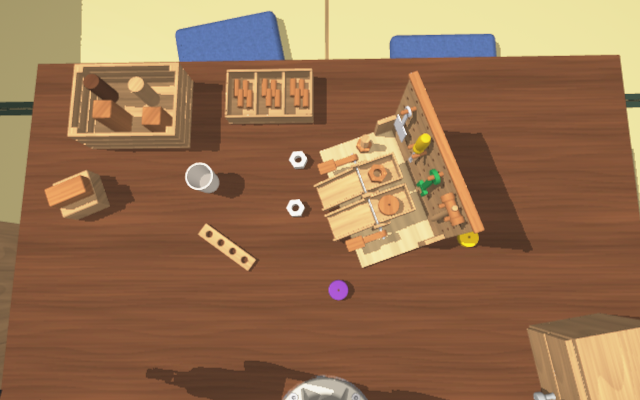

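View pics/wrist0.png

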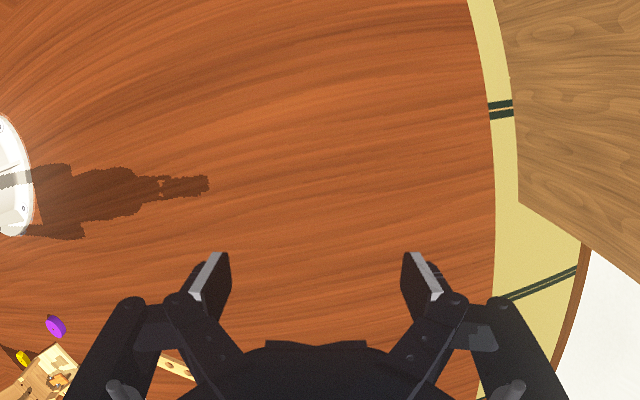

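```bash
cat > h.py <<'E'
import numpy as np, cv2
from scipy.spatial.transform import Rotation as R
from rig import status, viewer, job
def proj(name,P,cp=None):
    cp=cp or viewer.camera_params(name); M=R.from_euler('xyz',cp['orientation']).as_matrix()
    p=(np.atleast_2d(P)-cp['xyz'])@M; K=cp['intrinsics']
    if name=='wrist':
        t=np.arctan2(np.hypot(p[:,0],p[:,1]),p[:,2]); h=np.hypot(p[:,0],p[:,1])+1e-9
        d=p[:,:2]/h[:,None]*t[:,None]
    else: d=p[:,:2]/p[:,2:]
    return d*K[0,0]+K[:2,2]
def ray(name,uv,cp=None):
    cp=cp or viewer.camera_params(name); M=R.from_euler('xyz',cp['orientation']).as_matrix(); K=cp['intrinsics']
    d=(np.array(uv,float)-K[:2,2])/K[0,0]
    if name=='wrist':
        t=np.hypot(*d); v=np.array([*(d/t*np.sin(t)),np.cos(t)])
    else: v=np.array([*d,1])
    return cp['xyz'],M@v
def onz(name,uv,z,cp=None):
    o,v=ray(name,uv,cp); return o+v*(z-o[2])/v[2]
E
python3 - <<'E'
from h import *
print(proj('top',[[0,0,0],[141,608,253],[141,608,0]]))
print(proj('side',[[0,0,0],[141,608,253]]))
im=cv2.imread('pics/top0.png')
c=im[60:275,300:490]; cv2.imwrite('pics/top0c.png',cv2.resize(c,None,fx=2.75,fy=2.75,interpolation=cv2.INTER_CUBIC)[:600])
for l in ['nut','wheel','rack','chute_left','lever_left','bolt','strip','cup','bin_left','bin_right']:
    viewer
    try: r=viewer.cut_out(l,'top')
    except Exception as e: print(l,e); continue
    for d in r[:4]: 
        m=np.argwhere(d['mask']); print(l,round(d['p'],2),d['extent'],m.mean(0)[::-1].round(1))
E
```

```text
[[323.92088209 429.02190844]
 [ 14.76922394 402.61424977]
 [ 91.14770355 370.06580121]]
[[495.02111171 311.84442919]
 [332.14640201 385.5829359 ]]
nut 0.73 [371.4, 166.8, 14.2, 16.8] [376.9 173.6]
nut 0.7 [282.9, 197.2, 23.6, 19.7] [295.4 208.2]
nut 0.55 [290.2, 153.6, 19.0, 15.3] [298.6 160. ]
nut 0.35 [317.6, 152.4, 84.2, 38.9] [367.8 169.6]
wheel 0.88 [381.4, 197.3, 16.5, 15.0] [388.6 205.3]
wheel 0.76 [326.8, 282.0, 22.0, 20.0] [338.4 289.8]
wheel 0.73 [459.5, 233.6, 15.9, 17.0] [467.7 239.5]
rack 0.61 [316.6, 71.0, 169.8, 194.0] [395.1 185.4]
chute_left 0.89 [310.4, 69.9, 172.6, 198.5] [395.1 185.4]
lever_left 0.74 [319.3, 154.4, 86.0, 39.6] [368.7 170.2]
lever_left 0.66 [313.2, 74.5, 177.2, 193.1] [395.1 185.3]
lever_left 0.57 [396.4, 106.0, 12.8, 36.7] [401.4 126. ]
lever_left 0.32 [369.3, 166.4, 17.6, 17.1] [376.9 173.7]
bolt 0.68 [354.1, 135.0, 18.4, 17.4] [363.8 144.9]
strip 0.63 [199.5, 225.2, 56.6, 46.3] [227.1 247. ]
cup 0.81 [187.7, 158.7, 32.7, 31.6] [201.9 178. ]
cup 0.48 [381.3, 198.8, 20.7, 15.8] [388.6 205.3]
bin_left 0.76 [318.7, 154.0, 80.3, 36.6] [367.7 169.7]
bin_left 0.49 [354.4, 132.5, 17.8, 21.3] [364.  144.2]
bin_right 0.79 [343.1, 183.7, 71.4, 66.4] [384.  214.2]
```

View pics/top0c.png

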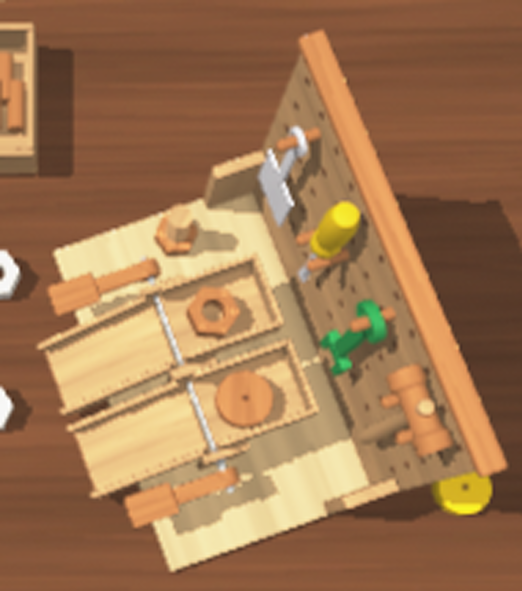

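```bash
cat > fit.py <<'E'
from h import *
from scipy.optimize import least_squares
cp=viewer.camera_params('top')
t=.42
def ch(s,y,h): # along-slope from x=-76 point
    return [-76+ s*np.cos(t)-h*np.sin(t), y, 36+s*np.sin(t)+h*np.cos(t)]
e=-41/np.cos(t)
pts=[([-76,106,74],(73,296)),([-76,-106,74],(151,506)),(ch(e,43,9),(53,380)),(ch(e,-43,9),(82,465)),
 ([95,43-33,90],(283,322)),([95,-43-33,90],(317,408)),([135,170,305],(302,45)),([135,-170,305],(480,468))]
P=np.array([p for p,_ in pts],float); U=np.array([u for _,u in pts])/2.75+[300,60]
def W(q): 
    c,s=np.cos(q[2]),np.sin(q[2]); return np.c_[q[0]+c*P[:,0]-s*P[:,1],q[1]+s*P[:,0]+c*P[:,1],P[:,2]]
f=lambda q:(proj('top',W(q),cp)-U).ravel()
for n in (slice(0,4),slice(0,8)):
    g=lambda q:f(q).reshape(-1,2)[n].ravel()
    r=least_squares(g,[450,-50,-1.2]); print(r.x.round(3),g(r.x).reshape(-1,2).round(1).tolist())
E
python3 fit.py
```

```text
[ 585.576 -118.463   -1.233] [[0.0, -0.4], [0.1, 0.4], [-0.2, 0.5], [0.1, -0.4]]
[ 586.812 -117.65    -1.226] [[-0.5, -0.6], [0.1, -0.0], [-0.5, 0.3], [-0.0, -0.6], [-0.5, 0.1], [-0.0, 0.4], [-0.1, -0.3], [1.1, 0.5]]
```

```bash
cat > plan.py <<'E'
from h import *
Q=[586.3,-118.0,-1.23]; t=.42
def rack2w(p,q=Q): return np.array([*q[:2],0])+R.from_euler('z',q[2]).apply(p)
def goal(s,y,h,tip=22,tilt=.42):
    # tips centre at slope coordinate s from x=-76 point, height h over chute floor (normal); tool normal to chute
    P=np.array([-76+s*np.cos(t)-h*np.sin(t),y,36+s*np.sin(t)+h*np.cos(t)])
    z=np.array([np.sin(tilt),0,-np.cos(tilt)]); x=np.array([0,1.,0]); Rr=np.c_[x,np.cross(z,x),z]
    Rw=R.from_euler('z',Q[2])*R.from_matrix(Rr)
    p=rack2w(P-tip*z)
    return p,Rw
def delta(p,Rw,st=None):
    st=st or status.sense(); R0=R.from_euler('xyz',st['tcp_rot'])
    return R0.inv().apply(p-st['eef_pos'])/1000,(R0.inv()*Rw).as_rotvec(),st
def show(p,Rw):
    d,r,st=delta(p,Rw); print('shift',d.round(4),'|',np.linalg.norm(d).round(3),'rot',r.round(3),np.degrees(np.linalg.norm(r)).round(1),'eef',st['eef_pos'].round(1),'F',st['contact_force'].round(2),'open',round(st['opening'],3),'t',round(st['clock'],2))
def ext(R_): pass
E
python3 - <<'E'
from plan import *
p,Rw=goal(6,74.5,130); print(p,Rw.as_euler('xyz')); show(p,Rw)
E
```

```text
[612.2285642   31.78147146 177.23608165] [ 2.72159265e+00 -2.22044605e-16  3.40796327e-01]
shift [-0.4552  0.5891  0.076 ] | 0.748 rot [-0.384 -0.21   0.986] 61.8 eef [141.8 608.7 253.3] F [-0.4  -0.73  0.51] open 1.002 t 0.65
```

Call:
send_rows --plan '[[[-0.023,0.03,0],[-0.02,-0.01,0.05],0.15],[[-0.046,0.06,0],[-0.04,-0.02,0.1],0.15],[[-0.069,0.09,0],[-0.06,-0.03,0.15],0.15],[[-0.092,0.12,0],[-0.08,-0.04,0.2],0.15],[[-0.115,0.148,0],[-0.1,-0.05,0.25],0.15]]' --squeeze 20

```text
clock: 1.07
eef_pos: [260.8, 461.7, 253.4]
tcp_rot: [3.035, 0.037, 1.088]
contact_force: [0.4, -0.6, 0.1]
opening: 0.577
```

Run:
```python
from plan import *
p,Rw=goal(6,74.5,130);show(p,Rw)
```

```text
shift [-0.2145  0.4991  0.1379] | 0.56 rot [-0.285 -0.161  0.733] 46.0 eef [260.8 461.7 253.4] F [ 0.35 -0.58  0.09] open 0.577 t 1.07
```

Call:
send_rows --plan '[[[-0.014,0.033,0.007],[-0.02,-0.01,0.05],0.15],[[-0.028,0.066,0.014],[-0.04,-0.02,0.1],0.15],[[-0.042,0.1,0.021],[-0.06,-0.03,0.15],0.15],[[-0.057,0.133,0.028],[-0.08,-0.04,0.2],0.15],[[-0.071,0.166,0.035],[-0.1,-0.05,0.25],0.15]]'

```text
clock: 1.48
eef_pos: [377.8, 318.4, 239.0]
tcp_rot: [2.923, 0.046, 0.83]
contact_force: [0.5, -0.6, -0.1]
opening: 0.573
```

Run:
```python
from plan import *
p,Rw=goal(6,74.5,130);show(p,Rw)
```

```text
shift [-0.0505  0.3437  0.1421] | 0.375 rot [-0.186 -0.111  0.479] 30.2 eef [377.8 318.4 239. ] F [ 0.52 -0.61 -0.08] open 0.573 t 1.48
```

Call:
send_rows --plan '[[[-0.005,0.034,0.009],[-0.02,-0.01,0.05],0.15],[[-0.01,0.068,0.018],[-0.04,-0.02,0.1],0.15],[[-0.015,0.102,0.027],[-0.06,-0.03,0.15],0.15],[[-0.02,0.136,0.036],[-0.08,-0.04,0.2],0.15],[[-0.025,0.17,0.045],[-0.1,-0.05,0.25],0.15]]'

```text
clock: 1.9
eef_pos: [491.4, 179.7, 233.3]
tcp_rot: [2.812, 0.025, 0.574]
contact_force: [0.3, 0.2, 1.3]
opening: 0.576
```

Run:
```python
from plan import *
p,Rw=goal(6,74.5,130);show(p,Rw)
```

```text
shift [0.0226 0.1617 0.1139] | 0.199 rot [-0.087 -0.062  0.226] 14.3 eef [491.4 179.7 233.3] F [0.26 0.24 1.29] open 0.576 t 1.9
```

Call:
send_rows --plan '[[[0.004,0.031,0.021],[-0.017,-0.012,0.045],0.15],[[0.008,0.062,0.042],[-0.034,-0.025,0.09],0.15],[[0.013,0.093,0.063],[-0.052,-0.037,0.135],0.15],[[0.018,0.127,0.088],[-0.07,-0.05,0.18],0.15],[[0.0226,0.1617,0.1139],[-0.087,-0.062,0.226],0.15]]'

```text
clock: 2.32
eef_pos: [611.9, 32.3, 177.9]
tcp_rot: [2.721, -0.001, 0.339]
contact_force: [-0.3, -0.4, -0.2]
opening: 0.574
```

Run:
```python
from plan import *
p,Rw=goal(6,74.5,130);show(p,Rw)
for n in ["side","top","wrist"]:
    cp=viewer.camera_params(n); im=viewer.grab_frame(n); cv2.imwrite(f"pics/{n}1.png",im[:,:,::-1]); print(n,cp['xyz'],cp['orientation'])
```

```text
shift [0.0001 0.0003 0.0009] | 0.001 rot [ 0.    -0.    -0.002] 0.1 eef [611.9  32.3 177.9] F [-0.25 -0.41 -0.16] open 0.574 t 2.32
side [-183.56231342 1114.03843234 1005.65850544] [-2.12180172  0.01533606 -2.57766441]
top [ 404.073346    -25.32463529 1078.95375115] [-2.98936874  0.0234368  -1.57531879]
wrist [572.44710755 143.99723777 253.74407994] [2.40637187e+00 2.03146912e-03 3.34302423e-01]
```

View pics/wrist1.png

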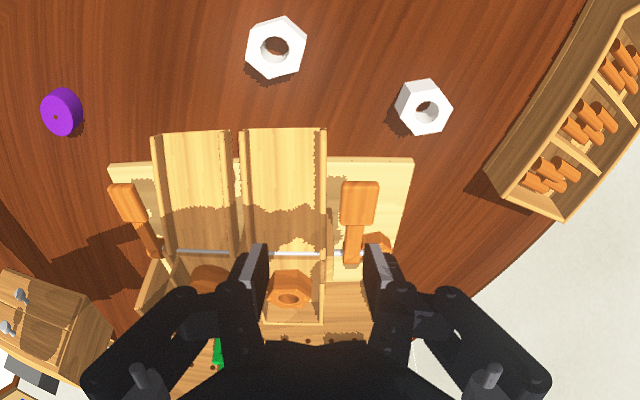

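View pics/side1.png

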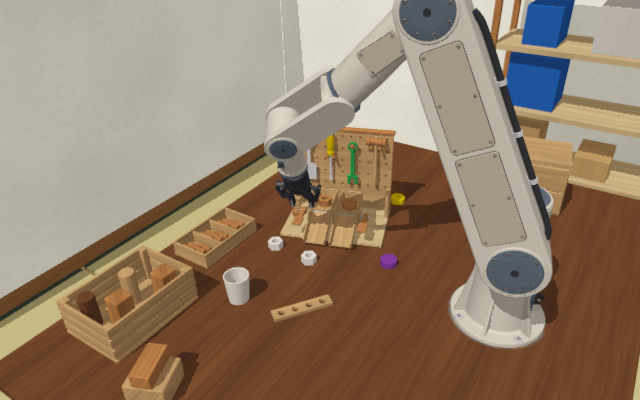

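Run:
```python
import cv2
im=cv2.imread('pics/wrist1.png'); c=im[110:340,90:430]; cv2.imwrite('pics/w1c.png',cv2.resize(c,None,fx=2.3,fy=2.3,interpolation=cv2.INTER_CUBIC))
```

```text
(no output)
```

View pics/w1c.png

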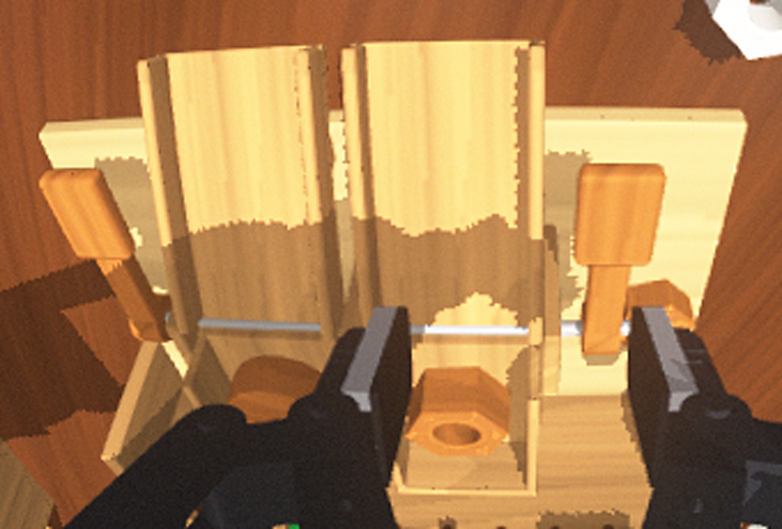

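Run:
```python
from h import *
from scipy.optimize import least_squares
cp=viewer.camera_params('wrist')
L=[([-76-22.5,91,74],(581,166)),([-98.5,121,74],(664,166)),([-53.5,121,74],(656,263)),([-53.5,91,74],(577,263)),
([-76,-106,74],(87,213)),([-117,74,17.7],(520,42)),([-117,12,17.7],(365,45)),([-117,-12,17.7],(298,50)),([-117,-74,17.7],(172,57))]
P=np.array([a for a,_ in L],float);U=np.array([b for _,b in L])/2.3+[90,110]
def W(q):
    c,s=np.cos(q[2]),np.sin(q[2]); return np.c_[q[0]+c*P[:,0]-s*P[:,1],q[1]+s*P[:,0]+c*P[:,1],P[:,2]]
f=lambda q:(proj('wrist',W(q),cp)-U).ravel()
r=least_squares(f,[586,-118,-1.23],loss='soft_l1'); print(r.x,f(r.x).reshape(-1,2).round(1).tolist())
print(f([586.3,-118,-1.23]).reshape(-1,2).round(1).tolist())
# tips
st=status.sense();R0=R.from_euler('xyz',st['tcp_rot'])
for zz in (10,16,22):
  tp=[st['eef_pos']+R0.apply([sx,sy,zz]) for sx in(-24,24,-38,38) for sy in (-11,11)]
  print(zz,((proj('wrist',tp,cp)-[90,110])*2.3).round(0).tolist())
```

```text
[ 589.06110074 -114.0216588    -1.20725435] [[-0.8, 1.6], [2.0, 1.0], [-0.5, -1.1], [-0.6, -0.2], [-0.4, 5.4], [2.4, -1.8], [-0.2, -0.4], [3.3, -1.0], [-1.7, 0.9]]
[[-3.2, 6.5], [-1.0, 6.5], [-4.3, 3.3], [-4.0, 3.6], [-2.1, 5.7], [1.0, 2.6], [-1.2, 2.6], [2.4, 1.4], [-2.5, 2.0]]
10 [[404.0, 315.0], [411.0, 402.0], [636.0, 314.0], [629.0, 402.0], [339.0, 313.0], [350.0, 400.0], [702.0, 313.0], [691.0, 400.0]]
16 [[408.0, 302.0], [415.0, 388.0], [632.0, 302.0], [626.0, 387.0], [345.0, 301.0], [355.0, 386.0], [695.0, 300.0], [685.0, 385.0]]
22 [[412.0, 290.0], [418.0, 374.0], [628.0, 290.0], [622.0, 374.0], [351.0, 289.0], [360.0, 372.0], [689.0, 289.0], [680.0, 372.0]]
```

```bash
sed -i 's/^Q=.*/Q=[588,-116,-1.215]; t=.42/' plan.py
cat >> plan.py <<'E'
def goal2(x,y,z,tip=22,tilt=.42):
    p,Rw=goal(0,0,0); zz=np.array([np.sin(tilt),0,-np.cos(tilt)])
    return rack2w(np.array([x,y,z])-tip*zz),Rw
def where(tip=22):
    st=status.sense();zt=R.from_euler('xyz',st['tcp_rot']).apply([0,0,tip])
    return R.from_euler('z',-Q[2]).apply(st['eef_pos']+zt-[*Q[:2],0])
E
python3 - <<'E'
from plan import *
print(where()); show(*goal2(-71,74.5,97))
E
```

```text
[-121.40663886   72.84569022  156.6601222 ]
shift [0.0025 0.0217 0.075 ] | 0.078 rot [-0.     0.009 -0.016] 1.1 eef [611.1  31.6 176.8] F [-0.86  0.34  0.06] open 0.578 t 2.47
```

Call:
send_rows --plan '[[[0,0.004,0.015],[0,0.002,-0.003],0.28],[[0.001,0.009,0.03],[0,0.004,-0.006],0.28],[[0.002,0.014,0.045],[0,0.006,-0.01],0.28],[[0.0025,0.018,0.06],[0,0.008,-0.013],0.28],[[0.0025,0.022,0.075],[0,0.009,-0.016],0.28]]'

```text
clock: 2.88
eef_pos: [630.1, -14.6, 117.4]
tcp_rot: [2.722, -0.001, 0.357]
contact_force: [-0.0, 0.6, 0.7]
opening: 0.641
```

Run:
```python
from plan import *
print(where()); show(*goal2(-71,74.5,85))
for n in ["side","wrist","top"]:
    cp=viewer.camera_params(n); im=viewer.grab_frame(n); cv2.imwrite(f"pics/{n}2.png",im[:,:,::-1])
    if n=="side": print(proj('side',rack2w(np.array([-71,74,60])))); c=im[160:260,260:400]; cv2.imwrite('pics/s2c.png',cv2.resize(c,None,fx=5,fy=5,interpolation=cv2.INTER_CUBIC)[:,:,::-1])
    if n=="wrist":
        L=[[-98.5,91,74],[-98.5,121,74],[-53.5,121,74],[-53.5,91,74],[-117,74,17.7],[-117,12,17.7]]
        print(proj('wrist',[rack2w(np.array(a)) for a in L],cp).round(0).tolist())
```

```text
[-71.39690563  74.80156971  97.26485336]
shift [-0.0003 -0.0046  0.0114] | 0.012 rot [-0.001 -0.001  0.001] 0.1 eef [630.1 -14.6 117.4] F [-0.02  0.55  0.72] open 0.641 t 2.88
[[307.14264332 222.2253542 ]]
[[351.0, 188.0], [408.0, 188.0], [393.0, 243.0], [345.0, 244.0], [318.0, 106.0], [220.0, 109.0]]
```

View pics/wrist2.png

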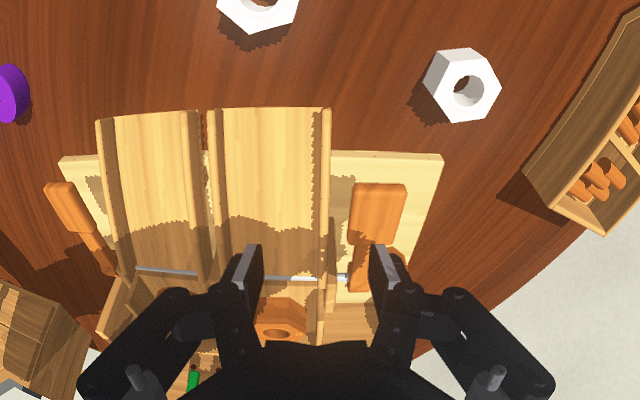

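View pics/s2c.png

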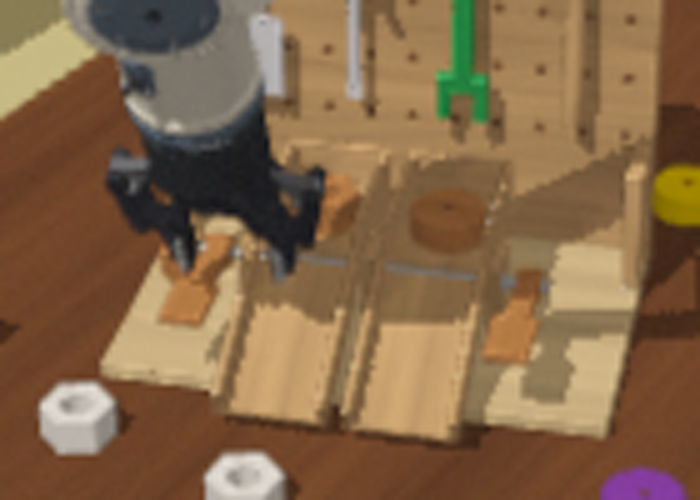

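Run:
```python
from plan import *
show(*goal2(-75,74.5,85));show(*goal2(-75,74.5,77))
```

```text
shift [ 0.0007 -0.0082  0.0093] | 0.012 rot [-0.001  0.002  0.   ] 0.1 eef [629.2 -15.  116.9] F [-0.03  0.83  0.33] open 0.644 t 3.03
shift [ 0.0007 -0.0114  0.0167] | 0.02 rot [-0.001  0.002  0.   ] 0.1 eef [629.2 -15.  116.9] F [-0.03  0.83  0.33] open 0.644 t 3.03
```

Call:
send_rows --plan '[[[0,-0.006,0.004],[0,0,0],0.28],[[0,-0.008,0.0065],[0,0,0],0.28],[[0,-0.008,0.009],[0,0,0],0.28],[[0,-0.009,0.011],[0,0,0],0.28],[[0,-0.01,0.013],[0,0,0],0.28]]'

```text
clock: 3.45
eef_pos: [628.0, -11.0, 101.1]
tcp_rot: [2.722, 0.001, 0.356]
contact_force: [-0.6, -0.6, 0.4]
opening: 0.637
```

Run:
```python
from plan import *
print(where());show(*goal2(-75,74.5,77));show(*goal2(-75,74.5,73))
```

```text
[-75.51850476  74.0530617   81.01744754]
shift [ 0.0004 -0.0012  0.0039] | 0.004 rot [-0.001  0.001  0.001] 0.1 eef [628.  -11.  101.1] F [-0.63 -0.58  0.41] open 0.637 t 3.45
shift [ 0.0004 -0.0028  0.0075] | 0.008 rot [-0.001  0.001  0.001] 0.1 eef [628.  -11.  101.1] F [-0.63 -0.58  0.41] open 0.637 t 3.45
```

Call:
send_rows --plan '[[[0,-0.0006,0.0015],[0,0,0],0.28],[[0,-0.0012,0.003],[0,0,0],0.28],[[0,-0.0018,0.0045],[0,0,0],0.28],[[0,-0.0024,0.006],[0,0,0],0.28],[[0,-0.003,0.0075],[0,0,0],0.28]]'

```text
clock: 3.87
eef_pos: [628.3, -11.3, 93.0]
tcp_rot: [2.722, 0.001, 0.356]
contact_force: [-1.1, 1.0, 3.2]
opening: 0.641
```

Run:
```python
from plan import *
print(where());show(*goal2(-75,74.5,67))
cp=viewer.camera_params('wrist')
im=viewer.grab_frame('wrist'); cv2.imwrite('pics/w3.png',im[:,:,::-1]); c=im[130:350,190:450]; cv2.imwrite('pics/w3c.png',cv2.resize(c,None,fx=2.7,fy=2.7,interpolation=cv2.INTER_CUBIC)[:,:,::-1])
print(status.sense()['contact_force'])
```

```text
[-75.1379972   74.17488393  72.93724199]
shift [ 0.0003 -0.0023  0.0055] | 0.006 rot [-0.001  0.001  0.   ] 0.1 eef [628.3 -11.3  93. ] F [-1.12  1.03  3.22] open 0.641 t 3.87
[-0.68205343  0.9567093   2.88991522]
```

View pics/w3c.png

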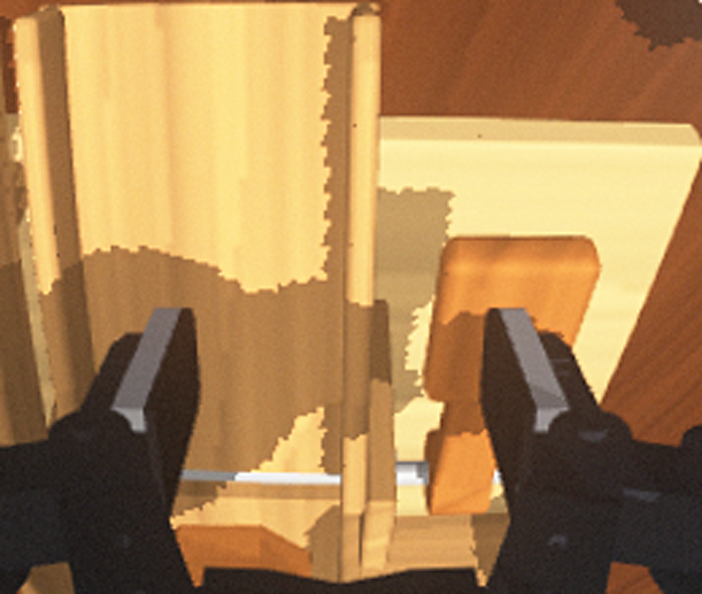

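Call:
send_rows --plan '[[[0,-0.0007,0.0018],[0,0,0],0.28],[[0,-0.0014,0.0036],[0,0,0],0.28],[[0,-0.002,0.0055],[0,0,0],0.28],[[0,-0.003,0.007],[0,0,0],0.28],[[0,-0.0035,0.008],[0,0,0],0.28]]'

```text
clock: 4.33
eef_pos: [628.4, -11.3, 83.9]
tcp_rot: [2.722, 0.001, 0.356]
contact_force: [-0.5, 2.5, 2.8]
opening: 0.644
```

Run:
```python
from plan import *
print(where());show(*goal2(-75,74.5,40));
im=viewer.grab_frame('wrist'); cv2.imwrite('pics/w4.png',im[:,:,::-1]); c=im[130:350,190:450]; cv2.imwrite('pics/w4c.png',cv2.resize(c,None,fx=2.7,fy=2.7,interpolation=cv2.INTER_CUBIC)[:,:,::-1])
print(status.sense()['contact_force'])
```

```text
[-75.14870132  74.29702421  63.85111478]
shift [ 0.0002 -0.0096  0.0218] | 0.024 rot [-0.001  0.     0.   ] 0.1 eef [628.4 -11.3  83.9] F [-0.46  2.51  2.84] open 0.644 t 4.33
[0.463814   1.70111414 3.39946232]
```

View pics/w4c.png

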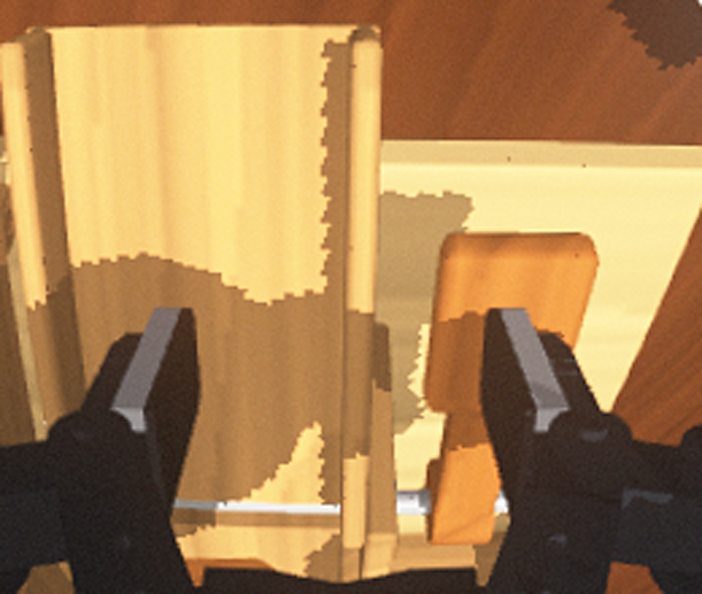

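Call:
send_rows --plan '[[[0,-0.0037,0.0085],[0,0,0],0.28],[[0,-0.0073,0.017],[0,0,0],0.28],[[0,-0.0096,0.0219],[0,0,0],0.28],[[0,-0.01,0.0228],[0,0,0],0.28],[[0,-0.01,0.0228],[0,0,0],0.28]]'

```text
clock: 4.8
eef_pos: [628.3, -11.6, 58.5]
tcp_rot: [2.723, 0.001, 0.356]
contact_force: [-1.6, 0.4, 4.9]
opening: 0.639
```

Run:
```python
from plan import *
print(where());show(*goal2(-75,74.5,38));
im=viewer.grab_frame('wrist'); cv2.imwrite('pics/w5.png',im[:,:,::-1]); c=im[130:350,190:450]; cv2.imwrite('pics/w5c.png',cv2.resize(c,None,fx=2.7,fy=2.7,interpolation=cv2.INTER_CUBIC)[:,:,::-1])
im=viewer.grab_frame('side');c=im[160:260,260:400]; cv2.imwrite('pics/s5c.png',cv2.resize(c,None,fx=5,fy=5,interpolation=cv2.INTER_CUBIC)[:,:,::-1])
print(status.sense()['contact_force'])
```

```text
[-74.92721455  74.08329885  38.38628574]
shift [ 0.0004 -0.0002  0.0003] | 0.001 rot [-0.001  0.001  0.001] 0.1 eef [628.3 -11.6  58.5] F [-1.59  0.37  4.94] open 0.639 t 4.8
[-0.63660882  0.63401629  4.59329844]
```

View pics/w5c.png

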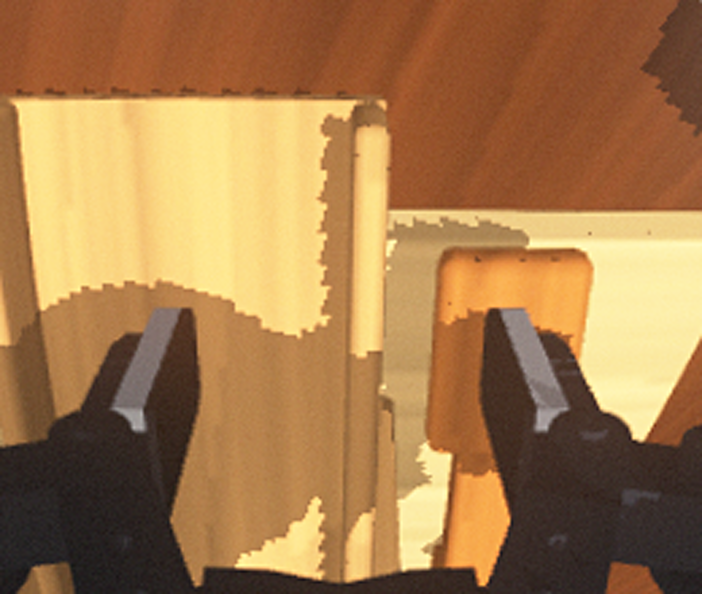

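View pics/s5c.png

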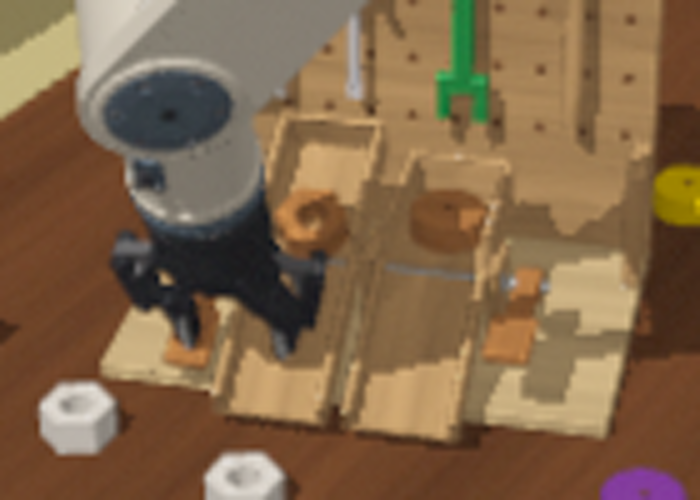

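Call:
send_rows --plan '[[[0,-0.0004,0.001],[0,0,0],0.28],[[0,-0.0006,0.0015],[0,0,0],0.28],[[0,-0.0006,0.0015],[0,0,0],0.28],[[0,-0.0006,0.0015],[0,0,0],0.28],[[0,-0.0006,0.0015],[0,0,0],0.28]]'

```text
clock: 5.32
eef_pos: [628.3, -11.6, 57.8]
tcp_rot: [2.722, 0.001, 0.356]
contact_force: [-0.6, -0.4, 4.6]
opening: 0.64
```

Run:
```python
from plan import *
print(where());show(*goal2(-75,74.5,38));
im=viewer.grab_frame('wrist'); cv2.imwrite('pics/w6.png',im[:,:,::-1]); c=im[130:350,190:450]; cv2.imwrite('pics/w6c.png',cv2.resize(c,None,fx=2.7,fy=2.7,interpolation=cv2.INTER_CUBIC)[:,:,::-1])
im=viewer.grab_frame('side');c=im[160:260,260:400]; cv2.imwrite('pics/s6c.png',cv2.resize(c,None,fx=5,fy=5,interpolation=cv2.INTER_CUBIC)[:,:,::-1])
print(status.sense()['contact_force'])
```

```text
[-74.82994582  74.08843846  37.7006458 ]
shift [ 0.0004 -0.     -0.0003] | 0.001 rot [-0.001  0.001  0.   ] 0.1 eef [628.3 -11.6  57.8] F [-0.61 -0.4   4.63] open 0.64 t 5.32
[-0.26527808 -1.00639206  4.66123654]
```

View pics/w6c.png

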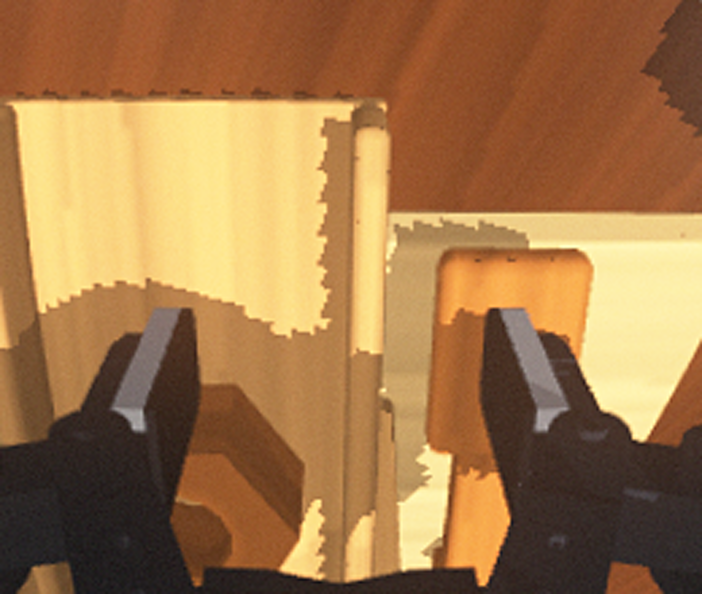

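View pics/s6c.png

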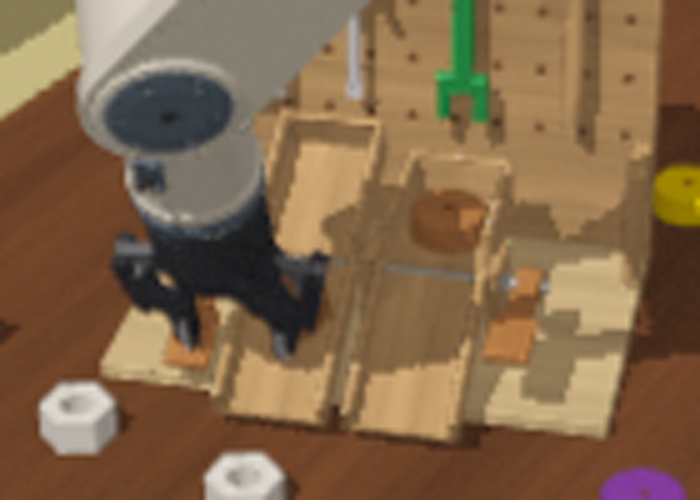

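Call:
send_rows --plan '[[[0,-0.0003,0.0008],[0,0,0],0.28],[[0,-0.0006,0.0015],[0,0,0],0.28],[[0,-0.0008,0.002],[0,0,0],0.28],[[0,-0.0008,0.002],[0,0,0],0.28],[[0,-0.0008,0.002],[0,0,0],0.28]]'

```text
clock: 5.83
eef_pos: [628.5, -11.8, 57.0]
tcp_rot: [2.721, 0.0, 0.355]
contact_force: [-4.6, 0.4, 13.2]
opening: 0.64
```

Run:
```python
from plan import *
print(where());show(*goal2(-75,74.5,36));
cp=viewer.camera_params('wrist');im=viewer.grab_frame('wrist'); cv2.imwrite('pics/w7.png',im[:,:,::-1]); c=im[130:350,190:450]; cv2.imwrite('pics/w7c.png',cv2.resize(c,None,fx=2.7,fy=2.7,interpolation=cv2.INTER_CUBIC)[:,:,::-1])
print(status.sense()['contact_force'])
for z in (42,45,48):
  dz=z-42
  print(z,((proj('wrist',[rack2w(np.array([-74.3-2+sx*.913,y,z+sx*.408])) for sx in(-22.5,22.5) for y in (91,121)],cp)-[190,130])*2.7).round(0).tolist())
```

```text
[-74.59333434  74.2399385   36.86852666]
shift [ 0.0002 -0.0007  0.0006] | 0.001 rot [ 0.     0.001 -0.   ] 0.0 eef [628.5 -11.8  57. ] F [-4.63  0.45 13.18] open 0.64 t 5.83
[-5.53188434  0.20199215 13.28498573]
42 [[435.0, 244.0], [597.0, 242.0], [424.0, 449.0], [569.0, 443.0]]
45 [[436.0, 256.0], [600.0, 254.0], [425.0, 462.0], [571.0, 456.0]]
48 [[438.0, 269.0], [604.0, 266.0], [426.0, 475.0], [573.0, 468.0]]
```

View pics/w7c.png

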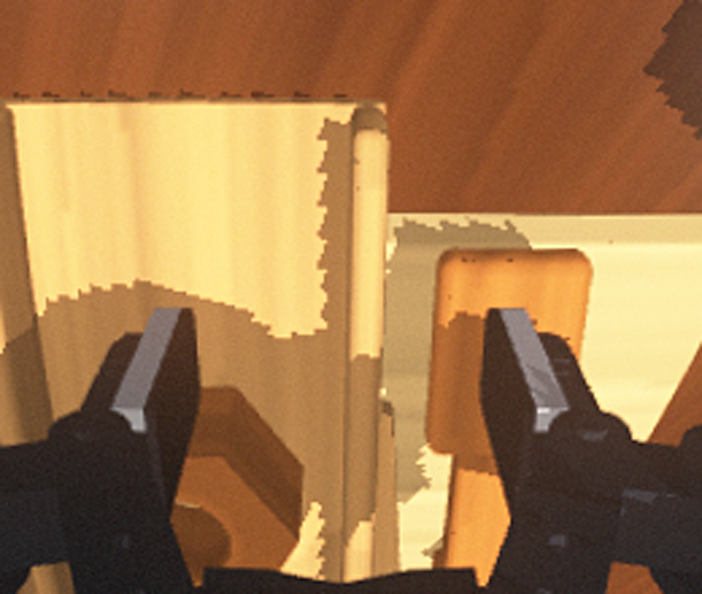

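Run:
```python
from plan import *
cp=viewer.camera_params('wrist');im=viewer.grab_frame('wrist')
im0=cv2.imread('pics/w7.png'); print('mean diff',np.abs(im0[:,:,::-1].astype(int)-im).mean())
try:
  for d in viewer.cut_out('nut','wrist')[:4]:
    m=np.argwhere(d['mask']); print(d['p'],d['extent'],m.mean(0)[::-1])
except Exception as e: print(e)
# edge point: top-face right corner crop(303,465),(front top corner) -> height 24 above floor plane
n=R.from_euler('z',Q[2]).apply([-np.sin(t),0,np.cos(t)])
for c in [(303,465),(240,385),(195,455),(303,505)]:
  for h in (0,24):
    o,v=ray('wrist',np.array(c)/2.7+[190,130],cp); q0=rack2w(np.array([-76,43,36.]))+n*h
    P=o+v*(n@(q0-o))/(n@v); print(c,h,R.from_euler('z',-Q[2]).apply(P-[*Q[:2],0]).round(1))
s=status.sense();print(s['contact_force'],s['clock'])
im=viewer.grab_frame('top');cv2.imwrite('pics/t8.png',cv2.resize(im[100:270,290:490],None,fx=3,fy=3)[:,:,::-1])
```

```text
mean diff 2.669040364583333
0.87 [168.5, 0.0, 127.6, 82.0] [230.21549407  35.18434783]
0.62 [448.1, 86.6, 100.0, 102.3] [499.4546812  133.47230103]
(303, 465) 0 [-46.   66.3  49.4]
(303, 465) 24 [-72.7  67.6  63.8]
(240, 385) 0 [-64.3  54.1  41.2]
(240, 385) 24 [-87.9  57.5  57. ]
(195, 455) 0 [-47.8  43.4  48.6]
(195, 455) 24 [-74.2  48.6  63.1]
(303, 505) 0 [-35.7  66.   54. ]
(303, 505) 24 [-64.1  67.4  67.6]
[-3.44839275  0.3920624  13.49595892] 5.9833
```

View pics/t8.png

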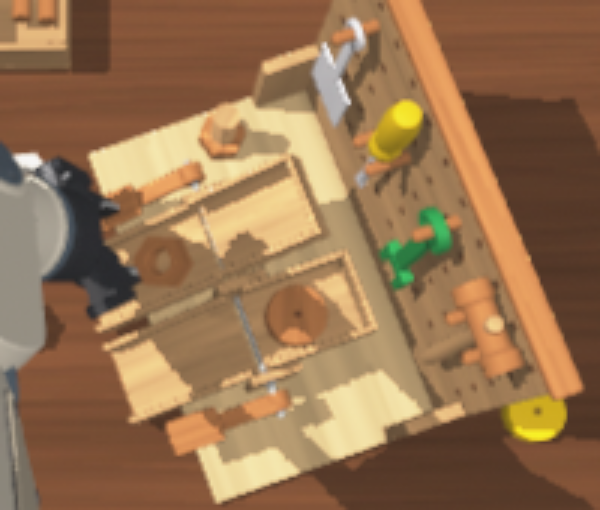

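Run:
```python
from rig import job
print(job.sign_off())
```

```text
the job is handed in; nothing more can be done
None
```

I pressed the left lever down with one finger, and the other finger stopped the nut on its chute. The job was handed in at about 6 s, holding that pose.

**Choice of bin:** The brown hexagonal nut was in the left bin. The two white nuts and the purple and yellow wheels were left alone.

**Last checks:**
- **Lever:** The push rose from about 4.7 N to 13 N over the last 0.8 mm of travel, so I take the lever to be on its stop. The wrist picture agrees with the fully-down pose.
- **Nut:** It lies on the chute about 43 mm in front of the axle, roughly at mid-width, with a flat side toward the finger. It looked the same in wrist pictures 0.5 s apart.
- **Other things:** In the top picture the wheel, its bin, the hung tools and the bolt looked in place. I did not look again at the strip or the cup after the press.

**Not confirmed or in disagreement:**
- **Contact force:** I could not measure the small force between the finger and the nut. I infer contact from the nut having stopped there.
- **Detector:** In the last wrist picture it found only the white look-alikes, so the nut's place comes from my own pixel measurements.
- **Rack position:** The top and wrist cameras differed by about 4 mm, and I used the value midway between them.

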